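# Clip the axle of a carving stand

### The arm

A 6-joint arm with a two-finger parallel gripper is mounted at the origin on the work surface. World frame = base frame: x ahead of the robot, y to its left, z up, the work surface at z = 0. Lengths are in mm, angles in rad, forces in N, time in s.
With the tool pointing down it reaches from about 325 to 900 mm from the base axis. Payload 3.5 kg.
Tool frame: the origin (TCP) lies at the very end of the fingers, on their centre line; the grasp point (between the pads) lies 19 mm behind it; z points along the fingers, y is the line along which they close (so a half turn about z gives the same grasp; the last joint's range is limited). The gripper opens to 85 mm and grips with 20 to 120 N. Pads are 22 mm wide; open, the fingers measure 114 mm over their backs; the gripper's body (76 mm by 85 mm) begins 54 mm behind the grasp point. The pads swing forward as they close: fully open they stand 13 mm farther back than shut.
Start: joints at [-1.227, 0.276, -0.026, 1.268, 0, 1.467], TCP at [270.039, -563.649, 231.313] pointing down, gripper open.
Joint ranges: [-3.12, 3.12], [-0.85, 1.88], [-1.08, 1.24], [-1.95, 2.15], [-1.57, 1.53], [-3.14, 3.14]. Speed limits (rad/s): [2.57, 2.57, 3.14, 3.14, 3.14, 3.14].

### API

Orientations are given as a unit quaternion [w, x, y, z].
In Python, from workcell import r gives the robot as it stands.
- The arm moves only by the tool arm_command, never from a script. Its argument "plan" is a list of rows, each a list of 5 numbers: the shift along the world's x, y, z in m, then the turn about the world's z in rad, then the gripper command: -1 is shut, 1 is fully open, values between are in proportion. In form: [[tx, ty, tz, spin, gripper], ...]. A call has 1 to 20 rows; each row is the pose to reach, as a shift and turn from the pose commanded when the call began; what a row does not reach only later rows make up. A row lasts 1/12 s, in which the tool goes at most 41.7 mm and 7.16 degrees, less where a joint would pass 70% of its speed; a pose out of reach is approached as far as the arm can. A call with a gripper value outside its range is refused whole. The fingers move at their own pace and stop on an object; "squeeze" is the grip in N (left out, the last holds). Time passes only in rows, so rows that repeat a pose let the fingers close. It gives the time, the measured TCP pose, the force, the opening and the grip force at its end, in the units of the state.
- r.read_state(): the state, without advancing time (a new reading comes with each control period).
- r.capture(name): name is "scene" or "top" or "wrist"; returns a dict with "frame" (400x640x3 uint8, red, green, blue), "depth" (400x640 float32, mm along the optical axis (not along the pixel's ray), 0 where there is no reading), "fx", "fy", "cx", "cy" (pixels), "R" (3x3) and "t" (3): a world point X has camera coordinates R X + t. Camera axes: x right, y down, z forward; pixel columns grow to the right and rows downward; lengths in mm; the calibration is good to about 2 mm. A picture is of the moment at which its call begins.
- r.sign_off(): hands the job in; it is judged then, once.
Trained networks look in a picture, given as the dict that the camera call returned (one of the last four; its "shot" number tells which), for a name from the list of things; names that differ only in an ending like _2 or _b are one class to them, and where a whole thing is asked for, a point or a joint stands for the part that bears it (a point fixed in the world has none). Each returns a list of dicts, best first, with "conf" (0 to 1); they miss things now and then, are a little off and sometimes report something else, mostly with a low value. They report only what shows in the picture. A call takes as long as a camera call. They do not tell look-alikes from the thing itself.
- r.spot_in(picture, query): "rect" ([left, top, width, height] in pixels, round what is visible of it).
- r.outline_of(picture, query): "region" (400x640 bool, what is visible of it) and "rect" ([left, top, width, height] in pixels, round what is visible of it).
- r.mark_of(picture, query): "pixel" ([column, row] in pixels: a listed point, or the origin of a listed thing).
The state is a dict: "t": time; "joints": joint angles; "joint_velocities": joint speeds; "joint_efforts": joint torques, N m; "ee_pos": TCP position; "eef_rot": TCP orientation; "ft_force": force on the tool from outside, world axes, zero at the start; "wrist_torque": the same for the moment, N m; "finger_gap": opening from 0.0 (shut) to 1.0 (fully open); "finger_force": force on a finger pad.
Only numpy, scipy, OpenCV 4.12 (cv2) and the standard library are available. Lean on these libraries where they do the work, as an engineer would, in place of code of your own. Each camera call takes 0.05 s, during which the arm holds its last target. There are 200 camera calls.

### The job

The axle of the green carving stand needs its retaining clip. Take the large R-clip with the orange grip out of its wooden block, and push its straight leg down through the cross-hole in the end of the steel axle, with the bent leg riding down over the side of the axle, until the clip is fully home; then let go. Leave the small blue clip in its block.

Things in the scene. Friction and masses are not known exactly. Their poses are not given: they have to be found in the camera images.
- clip: Large R-clip, 90 g, standing upright in a block, legs down. Its orange plastic grip is a flat block, x -22 to +34, y -7 to +7, z 0 to +45 mm: grip it across the 14 mm. Two steel legs hang below it in its x-z plane. Origin: on the straight leg's axis, in the grip's flat underside; z points up, x towards the bent leg.
- clip_tip (a point): Tapered tip of the large clip's straight leg, 56 mm below the clip's origin. The straight leg is 8 mm round and hangs along the clip's z axis at x = y = 0.
- clip_kink (a point): Kink of the large clip's bent leg (7 mm round), at x +19, z -33 mm from the clip's origin. The bent leg hangs at x +27, kinks inward here and flares out to x +29 at its end, z -50 mm. It is sprung and yields outward; pushing the kink past the axle takes more than the clip's own weight but under 10 N.
- stand: Carving stand, fixed: plywood base 150 x 200 x 16 mm, two green cheeks lower than the axle's top, a level platen with a leaf panel (top 141 mm above the bench, edge 76 mm from the hole). Steel axle, 40 mm diameter, level along the stand's y, centre line 90 mm above the bench, free end at y +50 mm, nearest cheek at y -44. Origin: on the bench right below the cross-hole; z up.
- hole (a point): Mouth of the vertical cross-hole near the axle's free end, 107 mm above the bench: 14 mm wide, countersunk to 22 mm, right through. The clip's origin lies here when home, its grip's underside on the hole's rim. Clip x must lie across the axle (clip y along the stand's y, either way round), or the bent leg lands on top of the axle. Axes as the stand's.
- small_clip: Bystander: a smaller R-clip with a blue grip 42 x 14 x 45 mm, too small for this axle, in the other block. Origin and axes as for the large clip. To be left in its block.
- block_a: Medium-brown wooden block (a 14 mm shelf on two end feet) that holds the large clip, fixed, 64 mm high, x -33 to +53, y -25 to +25 mm. The straight leg hangs in a 13 mm square socket, the bent leg in a 26 x 12 mm slot, the grip rests on top; the clip lifts straight out, clear after 56 mm. Origin: on the bench below the socket; z up.
- block_b: Dark wooden block that holds the small clip, otherwise the same as block_a.
Mind the look-alikes: they are no part of the job. What is shaped like the clip but pink, white or yellow is not meant.

How it is judged:
By the outcome, as a careful person would: the job done as asked, in the order asked, and still so for the second after the job is handed in, with the robot touching nothing.
It also fails if it takes over 40 s, if anything falls off the work surface, if the arm or the gripper's body presses on something with over 40 N, if the wrist force passes 120 N, or if a joint passes its speed limit or range.

## Working session

There is one attempt and no reset: what is moved stays moved. The work goes in short steps, Python scripts to look and compute and a tool call to move; the robot and the scene stay as the last step left them, time stands still between calls to the robot, and variables do not carry over. Pictures are saved under pics/ and viewed, at most 10 in all, crops included, and the job is handed in when it is done.

Besides the shell and the picture viewer there is one more tool, called after "Call:" as name([rows], argument=value, ...), one row to a line, values as JSON. arm_command: Moves the arm, as the interface text tells. Its arguments: {"type":"object","properties":{"plan":{"type":"array"},"squeeze":{"type":"number"}},"required":["plan"]}

```bash
mkdir -p pics
cat > h.py <<'E'
import numpy as np, cv2
from workcell import r
def world(p,px,d=None):
    u,v=px; 
    if d is None: d=float(p["depth"][int(round(v)),int(round(u))])
    c=np.array([(u-p["cx"])/p["fx"]*d,(v-p["cy"])/p["fy"]*d,d])
    return np.array(p["R"]).T@(c-np.array(p["t"]))
def onz(p,px,z):
    a=np.array(p["R"]).T; o=-a@np.array(p["t"])
    q=a@np.array([(px[0]-p["cx"])/p["fx"],(px[1]-p["cy"])/p["fy"],1])
    return o+q*(z-o[2])/q[2]
def save(p,n): cv2.imwrite(f"pics/{n}.png",p["frame"][:,:,::-1])
E
python3 - <<'E'
from h import *
ims=[]
for c in ["scene","top"]:
    p=r.capture(c); ims.append(p["frame"])
    for q in ["clip","small_clip","stand","hole","block_a"]:
        for m in r.mark_of(p,q)[:4]:
            print(c,q,round(m["conf"],2),np.round(m["pixel"]),np.round(world(p,m["pixel"])))
cv2.imwrite("pics/a.png",cv2.resize(np.vstack(ims)[:,:,::-1],(480,600)))
save(p,"top"); cv2.imwrite("pics/scene.png",ims[0][:,:,::-1])
E
```

```text
scene clip 0.83 [438. 221.] [643. 341.  15.]
scene clip 0.73 [300. 187.] [312. 235.  13.]
scene clip 0.73 [287. 265.] [574. -52. 103.]
scene clip 0.64 [392. 176.] [506. 350.  73.]
scene small_clip 0.8 [328. 201.] [451. 187.  58.]
scene stand 0.64 [292. 312.] [ 670. -131.  130.]
scene hole 0.64 [286. 266.] [574. -52. 102.]
scene block_a 0.94 [393. 198.] [535. 319.  39.]
scene block_a 0.73 [332. 222.] [458. 193.  -1.]
top clip 0.89 [282. 295.] [324. 228.  12.]
top clip 0.87 [216. 137.] [636. 362.   9.]
top clip 0.86 [310. 143.] [619. 173.  12.]
top clip 0.61 [203. 202.] [489. 360.  82.]
top small_clip 0.74 [305. 220.] [451. 181. 108.]
top stand 0.63 [427. 159.] [557. -34.  96.]
top hole 0.57 [441. 142.] [592. -65.  81.]
top block_a 0.98 [216. 207.] [484. 344.  60.]
top block_a 0.75 [302. 224.] [444. 186. 108.]
```

View pics/scene.png

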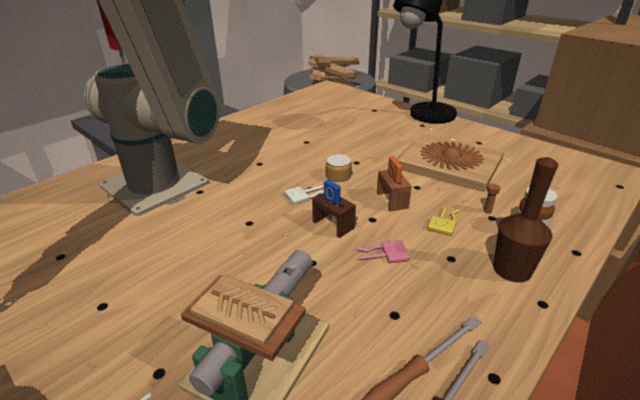

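View pics/top.png

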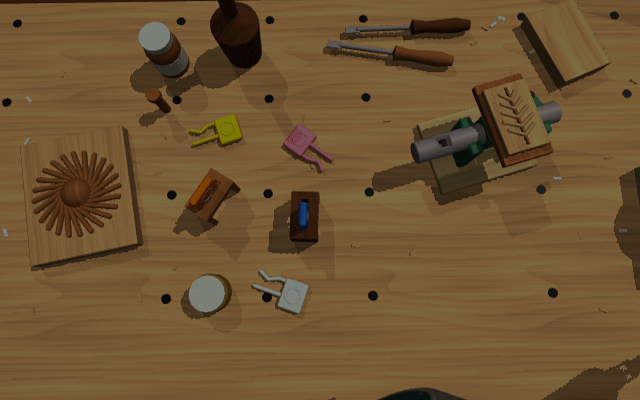

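The scene view shows the orange clip upright in the medium-brown block at (396,170), and the blue clip in the dark block at (332,192). The look-alikes lie flat: pink (397,251), yellow (443,221), white (300,194). In the top view, orange is at (203,190), blue at (304,214) and the axle's cross-hole near (446,146). Only the orange, upright clip fits the description; I'll confirm it in a crop while measuring.

Run:
```python
from h import *
P={c:r.capture(c) for c in ["scene","top"]}
for c,p in P.items():
    hsv=cv2.cvtColor(p["frame"],cv2.COLOR_RGB2HSV)
    m=((hsv[...,0]<13)&(hsv[...,1]>200)&(hsv[...,2]>120)).astype(np.uint8)
    box=np.zeros_like(m); 
    if c=="top": box[165:220,180:245]=1
    else: box[145:190,380:412]=1
    m&=box; v,u=np.nonzero(m)
    W=np.array([world(p,(a,b)) for a,b in zip(u,v)])
    print(c,len(u),"orange px",u.min(),u.max(),v.min(),v.max(),"z pct",np.percentile(W[:,2],[5,50,95]).round())
    T=W[(W[:,2]>95)&(W[:,2]<120)]
    if len(T)>5:
        rc=cv2.minAreaRect(T[:,:2].astype(np.float32)); print(" top rect",np.round(rc[0]),np.round(rc[1]),rc[2], len(T)); print(np.round(cv2.boxPoints(rc)))
    for q in ["hole","clip","clip_kink"]:
        for o in r.mark_of(p,q)[:5]: print(c,q,round(o["conf"],2),np.round(o["pixel"],1),onz(p,o["pixel"],107 if q=="hole" else 64).round())
    # axle direction: points at heights 100-112
    H,Wd=p["depth"].shape
    vv,uu=np.mgrid[0:H,0:Wd]; d=p["depth"]
    C=np.stack([(uu-p["cx"])/p["fx"]*d,(vv-p["cy"])/p["fy"]*d,d],-1).reshape(-1,3)
    X=(C-np.array(p["t"]))@np.array(p["R"])
    s=(X[:,2]>104)&(X[:,2]<113)&(X[:,0]>500)&(X[:,0]<720)&(X[:,1]<-20)&(X[:,1]>-130)&(d.ravel()>0)
    A=X[s]; rc=cv2.minAreaRect(A[:,:2].astype(np.float32)); print(c,"axle",len(A),np.round(rc[0]),np.round(rc[1]),rc[2])
    l=cv2.fitLine(A[:,:2].astype(np.float32),cv2.DIST_HUBER,0,.01,.01).ravel(); print(l.round(3))
a=cv2.resize(P["top"]["frame"][160:240,165:265],(400,320),interpolation=cv2.INTER_CUBIC)
b=cv2.resize(P["top"]["frame"][110:190,400:500],(400,320),interpolation=cv2.INTER_CUBIC)
cv2.imwrite("pics/crop.png",np.hstack([a,b])[:,:,::-1])
```

```text
scene 18 orange px 390 400 158 181 z pct [ 72.  91. 108.]
 top rect [505. 354.] [ 6. 43.] 65.35140228271484 7
[[484. 360.]
 [524. 342.]
 [526. 347.]
 [487. 365.]]
scene hole 0.91 [286.3 265. ] [576. -55. 107.]
scene clip 0.86 [384.1 252.9] [650. 121.  64.]
scene clip 0.72 [437.9 217. ] [665. 288.  64.]
scene clip 0.7 [392.9 176.6] [502. 362.  64.]
scene clip 0.68 [301.7 188. ] [376. 179.  64.]
scene clip_kink 0.67 [365.1 244.7] [609. 116.  64.]
scene clip_kink 0.6 [450.5 216.6] [684. 307.  64.]
scene clip_kink 0.51 [320.7 190.9] [417. 200.  64.]
scene clip_kink 0.2 [290.7 313. ] [626. -95.  64.]
scene axle 677 [588. -65.] [ 34. 102.] 15.859383583068848
[ 3.0000e-01 -9.5400e-01  5.8993e+02 -6.9888e+01]
top 2 orange px 198 204 188 189 z pct [106. 106. 107.]
top hole 0.76 [440.4 142.8] [582. -55. 107.]
top hole 0.55 [202.  198.9] [489. 355. 107.]
top clip 0.97 [217.4 138.3] [612. 344.  64.]
top clip 0.9 [311.5 143.3] [600. 170.  64.]
top clip 0.66 [283.1 296.6] [323. 222.  64.]
top clip 0.61 [205.8 197.7] [500. 362.  64.]
top clip_kink 0.61 [268.8 274.1] [362. 247.  64.]
top clip_kink 0.48 [314.9 157.1] [573. 164.  64.]
top clip_kink 0.41 [200.4 134.1] [621. 376.  64.]
top clip_kink 0.22 [426.2 160. ] [564. -40.  64.]
top axle 869 [582. -79.] [ 50. 125.] 21.36817169189453
[ 3.15000e-01 -9.49000e-01  5.88504e+02 -7.70650e+01]
```

View pics/crop.png

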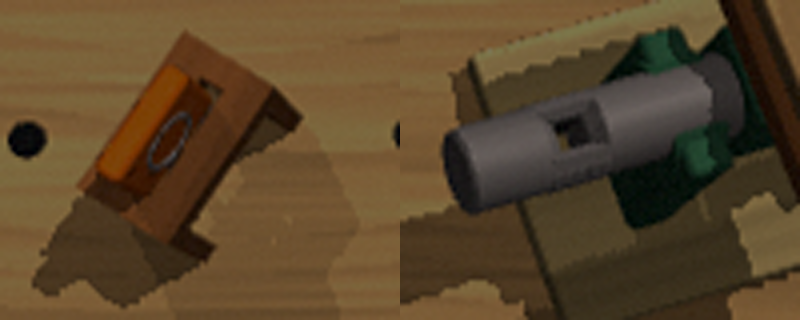

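The crop confirms the orange grip in the medium-brown block. The slot shows at the grip's upper-right end, so clip x points to world +x,-y. The hole is near (579,-55). I'll look at the hole with the wrist camera on the way to the clip.

Call:
arm_command([
  [0.1,0.17,0.06,0,1],
  [0.29,0.51,0.1,0,1],
  [0.29,0.51,0.1,0,1],
  [0.29,0.51,0.1,0,1],
  [0.29,0.51,0.1,0,1],
  [0.29,0.51,0.1,0,1],
  [0.29,0.51,0.1,0,1],
  [0.29,0.51,0.1,0,1],
  [0.29,0.51,0.1,0,1],
  [0.29,0.51,0.1,0,1],
  [0.29,0.51,0.1,0,1],
  [0.29,0.51,0.1,0,1],
  [0.29,0.51,0.1,0,1],
  [0.29,0.51,0.1,0,1],
  [0.29,0.51,0.1,0,1],
  [0.29,0.51,0.1,0,1],
  [0.29,0.51,0.1,0,1],
  [0.29,0.51,0.1,0,1],
  [0.29,0.51,0.1,0,1],
  [0.29,0.51,0.1,0,1],
])

```text
t: 2.67
ee_pos: [559.3, -54.9, 331.0]
eef_rot: [-0.0, 0.975, 0.221, -0.0]
ft_force: [0.4, -0.1, -1.0]
finger_gap: 1.001
finger_force: 0.0
```

Run:
```python
from h import *
from scipy.spatial.transform import Rotation as Ro
s=r.read_state(); q=s["eef_rot"]; M=Ro.from_quat(q[1:]+q[:1] if isinstance(q,list) else np.r_[q[1:],q[0]]).as_matrix()
print(s["t"],np.round(s["ee_pos"],1),np.round(s["joints"],2),"tool x,y,z cols\n",M.round(3),s["ft_force"])
p=r.capture("wrist"); print("cam at",(-np.array(p["R"]).T@np.array(p["t"])).round(), "fwd",np.array(p["R"])[2].round(2))
for o in r.mark_of(p,"hole")[:4]: print(o["conf"],np.round(o["pixel"],1),onz(p,o["pixel"],107).round(1),world(p,o["pixel"]).round(1))
np.savez("w1.npz",**{k:p[k] for k in p if k in("frame","depth","fx","fy","cx","cy","R","t")})
save(p,"w1")
```

```text
2.6667 [559.3 -54.9 331. ] [-0.21  0.13  0.    1.44 -0.    2.48] tool x,y,z cols
 [[ 0.903  0.43  -0.001]
 [ 0.43  -0.903 -0.   ]
 [-0.001 -0.    -1.   ]] [ 0.41242112 -0.10456107 -1.01094011]
cam at [620. -27. 474.] fwd [-0.24 -0.11 -0.96]
0.78 [329.9 152.6] [583.7 -59.2 107. ] [574.7 -67.2  17. ]
```

View pics/w1.png

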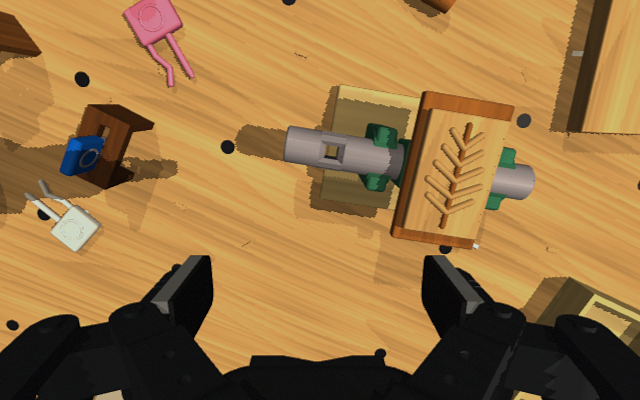

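The wrist view shows the hole clearly at (332,151), with the axle's free end at (288,145). I'll go to the clip and process both views together.

Call:
arm_command([
  [-0.055,0.41,-0.05,2.09,1],
  [-0.055,0.41,-0.05,2.09,1],
  [-0.055,0.41,-0.05,2.09,1],
  [-0.055,0.41,-0.05,2.09,1],
  [-0.055,0.41,-0.05,2.09,1],
  [-0.055,0.41,-0.05,2.09,1],
  [-0.055,0.41,-0.05,2.09,1],
  [-0.055,0.41,-0.05,2.09,1],
  [-0.055,0.41,-0.05,2.09,1],
  [-0.055,0.41,-0.05,2.09,1],
  [-0.055,0.41,-0.05,2.09,1],
  [-0.055,0.41,-0.05,2.09,1],
  [-0.055,0.41,-0.05,2.09,1],
  [-0.055,0.41,-0.05,2.09,1],
  [-0.055,0.41,-0.05,2.09,1],
  [-0.055,0.41,-0.05,2.09,1],
  [-0.055,0.41,-0.05,2.09,1],
  [-0.055,0.41,-0.05,2.09,1],
  [-0.055,0.41,-0.05,2.09,1],
])

```text
t: 4.35
ee_pos: [505.2, 355.8, 281.3]
eef_rot: [-0.0, 0.299, 0.954, -0.0]
ft_force: [0.3, -0.1, -0.3]
finger_gap: 0.999
finger_force: 0.0
```

```bash
cat >> h.py <<'E'
from scipy.spatial.transform import Rotation as Ro
def cloud(p):
    d=p["depth"]; vv,uu=np.mgrid[0:400,0:640]
    C=np.stack([(uu-p["cx"])/p["fx"]*d,(vv-p["cy"])/p["fy"]*d,d],-1)
    return (C-np.array(p["t"]))@np.array(p["R"])
def pose():
    s=r.read_state(); q=np.array(s["eef_rot"]); M=Ro.from_quat(np.r_[q[1:],q[0]]).as_matrix()
    print("t",s["t"],np.round(s["ee_pos"],1),"tool-y yaw",np.degrees(np.arctan2(M[1,1],M[0,1])).round(1),"j",np.round(s["joints"],2),"F",np.round(s["ft_force"],1),s["finger_gap"])
def clipmeas(p):
    hsv=cv2.cvtColor(p["frame"],cv2.COLOR_RGB2HSV); X=cloud(p)
    m=(hsv[...,0]<14)&(hsv[...,1]>190)&(hsv[...,2]>110)&(X[...,2]>68)
    A=X[m]; zt=np.percentile(A[:,2],97); T=A[np.abs(A[:,2]-zt)<3]
    rc=cv2.minAreaRect(T[:,:2].astype(np.float32)); b=cv2.boxPoints(rc); e=b[np.argmax([np.linalg.norm(b[i]-b[0]) for i in range(4)])]
    l=cv2.fitLine(T[:,:2].astype(np.float32),cv2.DIST_L2,0,.01,.01).ravel()
    print("grip top z",zt.round(1),"n",len(T),"rect",np.round(rc[0],1),np.round(rc[1],1),"axis deg",np.degrees(np.arctan2(l[1],l[0])).round(1), "rect ang",round(rc[2],1))
    v,u=np.nonzero(m); print("px",u.min(),u.max(),v.min(),v.max())
E
python3 - <<'E'
from h import *
pose()
p=r.capture("wrist"); save(p,"w2"); clipmeas(p)
for q in ["clip","block_a"]:
    for o in r.mark_of(p,q)[:3]: print(q,round(o["conf"],2),np.round(o["pixel"],1),onz(p,o["pixel"],64).round(1))
w=dict(np.load("w1.npz")); X=cloud(w)
s=X[60:240,270:520]; s=s[(s[...,2]>92)&(s[...,2]<115)&(w["depth"][60:240,270:520]>0)]
from scipy.optimize import least_squares
def f(k):
    a,x0,z,R=k; n=np.array([np.cos(a),np.sin(a)]) # across
    t=(s[:,:2]-[580,-58])@n-x0
    return np.hypot(t,s[:,2]-z)-R
o=least_squares(f,[0.31,0,90,20],loss="soft_l1"); print("axle fit across deg",np.degrees(o.x[0]),o.x[1:], "rms",np.sqrt(np.mean(o.fun**2)),len(s))
a=o.x[0]; n=np.array([np.cos(a),np.sin(a)]); y=np.array([-n[1],n[0]])
c=np.array([580,-58])+n*o.x[1]
al=(s[:,:2]-c)@y; print("free end at",np.percentile(al,99.7), "-> hole (end-50):",(c+y*(np.percentile(al,99.7)-50)).round(1))
# hole: dark/deep pixels
sub=w["depth"][130:175,310:360]; XX=X[130:175,310:360]; v,u=np.nonzero(XX[...,2]<70)
k=[(i,j) for i,j in zip(v,u) if abs((onz(w,(j+310,i+130),107)[:2]-c)@n)<12 ]
kk=np.array([onz(w,(j+310,i+130),100)[:2] for i,j in k]); print(len(kk)); 
if len(kk): print("through px centre",kk.mean(0).round(1),"along y",((kk-c)@y).mean().round(1), "across",((kk-c)@n).mean().round(1), "ext",np.ptp((kk-c)@y).round(),np.ptp((kk-c)@n).round())
h=np.array([onz(w,(329.9,152.6),107)[:2]]); print("mark along,across",(h-c)@y,(h-c)@n)
cv2.imwrite("pics/hole.png",cv2.resize(w["frame"][100:200,270:420],(750,500),interpolation=cv2.INTER_CUBIC)[:,:,::-1])
E
```

```text
t 4.35 [505.2 355.8 281.3] tool-y yaw 55.2 j [ 0.51  0.24  0.04  1.36 -0.    1.12] F [ 0.3 -0.1 -0.3] 0.9989029067100345
grip top z 424.4 n 39 rect [451.4 393.6] [0. 0.] axis deg 32.9 rect ang 0.0
px 302 613 3 268
clip 0.88 [255.8 307.7] [596.6 205.6  64. ]
clip 0.8 [377.9 250.2] [616.8 360.8  64. ]
clip 0.75 [138.4  91.7] [339.9 257.2  64. ]
block_a 0.82 [182.5 205.8] [453.7 216.3  64. ]
block_a 0.8 [317.8 150.9] [488.4 368.8  64. ]
axle fit across deg 16.644396732397944 [ 2.54344345 77.59163748 31.65379199] rms 2.954729851166392 6322
free end at 46.134486243643856 -> hole (end-50): [583.5 -61. ]
117
through px centre [585.3 -58.9] along y -2.3 across 2.3 ext 12.0 11.0
mark along,across [-2.23584167] [0.67114169]
```

View pics/w2.png

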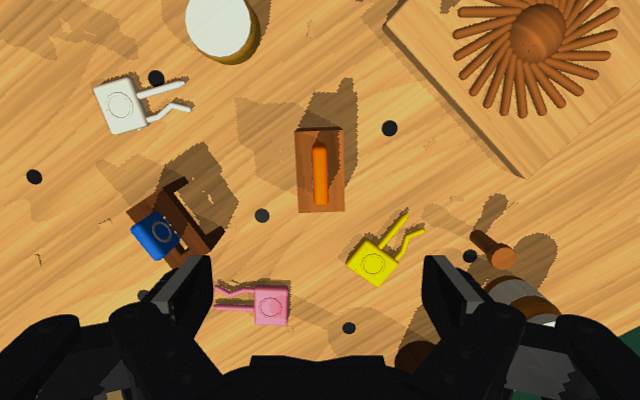

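The orange grip at (320,175) is almost aligned with the tool. I'll refine its pose from that region, and the hole with the axle's radius and height fixed.

Run:
```python
from h import *
from scipy.optimize import least_squares
p=r.capture("wrist"); X=cloud(p); hsv=cv2.cvtColor(p["frame"],cv2.COLOR_RGB2HSV)
B=np.zeros((400,640),bool); B[115:220,285:355]=1
m=B&(hsv[...,0]<14)&(hsv[...,1]>215)&(hsv[...,2]>150); v,u=np.nonzero(m); print("orange px",u.min(),u.max(),v.min(),v.max(),len(u))
z=X[...,2]
def rect(k,zz,n):
    A=np.array([onz(p,(a,b),zz)[:2] for b,a in zip(*np.nonzero(k))],np.float32); rc=cv2.minAreaRect(A); l=cv2.fitLine(A,cv2.DIST_L2,0,.01,.01).ravel()
    print(n,len(A),np.round(rc[0],1),np.round(rc[1],1),"ang",round(rc[2],1),"line",np.degrees(np.arctan2(l[1],l[0])).round(1))
print("z orange",np.percentile(z[m],[10,50,90]).round(1))
rect(m&(z>100),109,"grip top"); 
bt=B&(z>57)&(z<71); print("block z",np.percentile(z[bt],[10,50,90]).round(1)); rect(bt,64,"block")
rect(B&(z>57)&(z<125),64,"block+")
w=dict(np.load("w1.npz")); X=cloud(w); s=X[120:180,285:370]; s=s[(s[...,2]>95)&(s[...,2]<114)]
print("axle top z",np.percentile(s[:,2],[50,95,99]).round(1))
def f(k):
    a,x0,zz=k; n=np.array([np.cos(a),np.sin(a)]); return np.hypot((s[:,:2]-[583,-58])@n-x0,s[:,2]-zz)-20
o=least_squares(f,[.3,0,90],loss="soft_l1",f_scale=1); print(np.degrees(o.x[0]).round(1),o.x[1:].round(1),len(s))
a=o.x[0]; n=np.array([np.cos(a),np.sin(a)]); y=np.array([-n[1],n[0]]); c=np.array([583,-58])+n*o.x[1]
# hole by brightness of countersink: deep pixels seen through
T=(X[...,2]<60); v,u=np.nonzero(T[135:168,318:350]); q=np.array([[*onz(w,(j+318,i+135),90)[:2]] for i,j in zip(v,u)])
print("deep n",len(q), "centre",q.mean(0).round(1),"range",((q-c)@y).min().round(1),((q-c)@y).max().round(1),((q-c)@n).min().round(1),((q-c)@n).max().round(1), "c",c.round(1),"y",y.round(3))
e=(s[:,:2]-c)@y; print("s along pct",np.percentile(e,[.2,99.8]).round(1))
```

```text
orange px 312 327 148 204 267
z orange [107.  108.4 109.5]
grip top 267 [504.  360.1] [13.2 52.4] ang 56.3 line -31.4
block z [63.5 64.5 65.4]
block 2937 [507.4 357.6] [50.  86.6] ang 57.2 line -32.5
block+ 3912 [507.4 357.6] [50.  86.6] ang 57.2 line -32.6
axle top z [106.6 110.6 111.3]
16.1 [ 0.7 90. ] 2932
deep n 117 centre [584.4 -59.7] range -8.3 4.2 -5.4 5.6 c [583.7 -57.8] y [-0.277  0.961]
s along pct [-47.5  47.1]
```

View pics/hole.png

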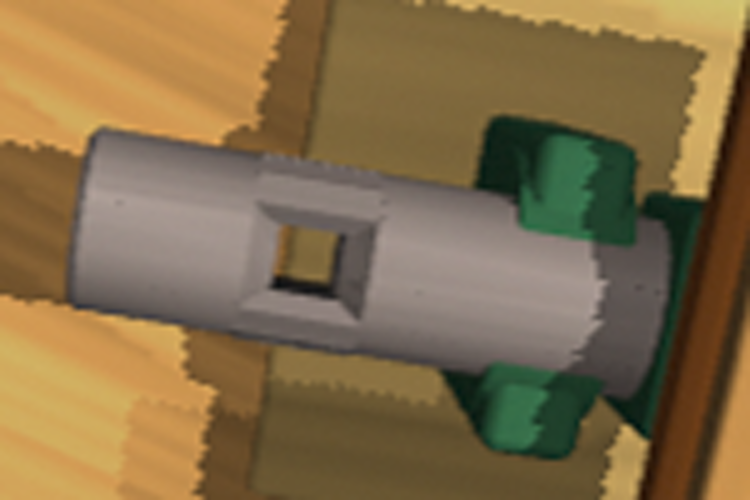

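Block a measures 50 x 87 mm, its top 64 mm high, its long axis at -32.8°. Its socket then lies at (499,363), and the grip centre at (504,360), top 109 mm, agrees. The hole is near (584.5,-60.5), across direction 16°. Now I'll grasp.

Call:
arm_command([
  [-0.001,0.004,-0.04,0.035,0.5],
  [-0.001,0.004,-0.08,0.035,0.5],
  [-0.001,0.004,-0.12,0.035,0.5],
  [-0.001,0.004,-0.16,0.035,0.5],
  [-0.001,0.004,-0.19,0.035,0.3],
  [-0.001,0.004,-0.207,0.035,0.2],
  [-0.001,0.004,-0.207,0.035,-0.2],
  [-0.001,0.004,-0.207,0.035,-0.5],
  [-0.001,0.004,-0.207,0.035,-1],
  [-0.001,0.004,-0.207,0.035,-1],
  [-0.001,0.004,-0.207,0.035,-1],
  [-0.001,0.004,-0.207,0.035,-1],
  [-0.001,0.004,-0.207,0.035,-1],
  [-0.001,0.004,-0.207,0.035,-1],
], squeeze=60)

```text
t: 5.72
ee_pos: [505.3, 361.1, 76.2]
eef_rot: [0.001, 0.281, 0.96, 0.001]
ft_force: [-0.4, 0.2, 7.0]
finger_gap: 0.156
finger_force: 60.3
```

Gripped at 13 mm opening. I'll lift straight out.

Call:
arm_command([
  [0,0,0.01,0,-1],
  [0,0,0.03,0,-1],
  [0,0,0.06,0,-1],
  [0,0,0.09,0,-1],
  [0,0,0.12,0,-1],
  [0,0,0.15,0,-1],
  [0,0,0.15,0,-1],
])

```text
t: 6.3
ee_pos: [507.3, 362.3, 232.2]
eef_rot: [0.004, 0.281, 0.96, 0.004]
ft_force: [0.2, 0.8, -0.1]
finger_gap: 0.152
finger_force: 59.6
```

Run:
```python
from h import *
pose(); print(r.read_state()["finger_force"])
p=r.capture("wrist"); X=cloud(p)
k=(p["frame"][...,0]>140)&(p["frame"][...,2]<70)&(X[...,2]>165); k[:150]=0; k[:,:250]=0;k[:,390:]=0
v,u=np.nonzero(k); print(len(u),u.min(),u.max(),v.min(),v.max())
W=X[k]; print("z pct",np.percentile(W[:,2],[2,50,98]).round(1),"xy med",np.median(W[:,:2],0).round(1)); 
save(p,"w3")
```

```text
t 6.3 [507.3 362.3 232.2] tool-y yaw 57.4 j [ 0.52  0.26 -0.04  1.25  0.    1.09] F [ 0.2  0.8 -0.1] 0.15238760652790667
59.559744000434875
2419 250 362 150 360
z pct [261.9 265.2 267.1] xy med [516.2 356.6]
```

View pics/w3.png

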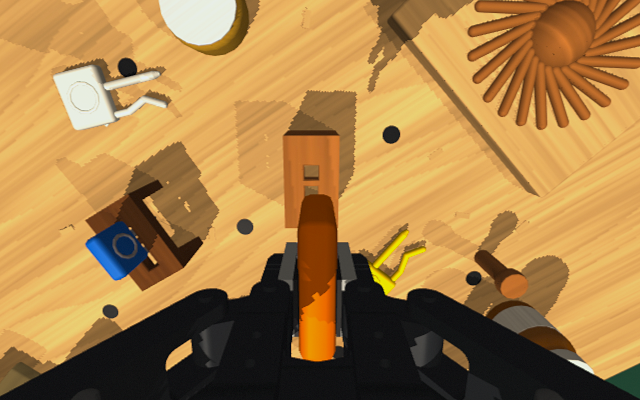

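The clip came out cleanly: the block at (312,180) is empty and the grip is held upright. I'll carry it over the hole, turning it +0.855.

Call:
arm_command([
  [0.0865,-0.419,0,0.855,-1],
  [0.0865,-0.419,0,0.855,-1],
  [0.0865,-0.419,0,0.855,-1],
  [0.0865,-0.419,0,0.855,-1],
  [0.0865,-0.419,0,0.855,-1],
  [0.0865,-0.419,0,0.855,-1],
  [0.0865,-0.419,0,0.855,-1],
  [0.0865,-0.419,0,0.855,-1],
  [0.0865,-0.419,0,0.855,-1],
  [0.0865,-0.419,0,0.855,-1],
  [0.0865,-0.419,0,0.855,-1],
  [0.0865,-0.419,0,0.855,-1],
  [0.0865,-0.419,0,0.855,-1],
  [0.0865,-0.419,0,0.855,-1],
  [0.0865,-0.419,0,0.855,-1],
])

```text
t: 7.6
ee_pos: [589.6, -57.5, 223.5]
eef_rot: [-0.001, -0.143, 0.99, 0.001]
ft_force: [0.4, -0.2, -1.8]
finger_gap: 0.157
finger_force: 59.4
```

Run:
```python
from h import *
pose()
for c in ["wrist","scene","top"]:
    p=r.capture(c)
    for q,z in [("hole",107),("clip_tip",156)]:
        for o in r.mark_of(p,q)[:2]: print(c,q,round(o["conf"],2),np.round(o["pixel"],1),onz(p,o["pixel"],z).round(1))
    if c=="wrist": W=p["frame"][0:400,100:540]
    if c=="scene": S=cv2.resize(p["frame"][180:320,230:370],(400,400),interpolation=cv2.INTER_CUBIC)
cv2.imwrite("pics/h1.png",cv2.resize(np.hstack([W[:,70:],S]),None,fx=1,fy=1)[:,:,::-1])
```

```text
t 7.6 [589.6 -57.5 223.5] tool-y yaw 106.4 j [-0.21  0.22 -0.11  1.24  0.   -0.49] F [ 0.4 -0.2 -1.8] 0.15665663383985282
wrist hole 0.73 [313.5 184.1] [581.9 -63.  107. ]
wrist clip_tip 0.69 [485.1 214.1] [559.6  43.7 156. ]
scene hole 0.84 [288.6 266. ] [580.8 -53.7 107. ]
scene clip_tip 0.81 [284.6 245.1] [582.2 -60.2 156. ]
scene clip_tip 0.66 [321.7 184.5] [502.3 111.6 156. ]
top hole 0.81 [441.4 142.9] [582.  -57.2 107. ]
top clip_tip 0.81 [330.2 159. ] [541.1 137.7 156. ]
top clip_tip 0.81 [249.9 283.4] [347.7 262.7 156. ]
```

View pics/h1.png

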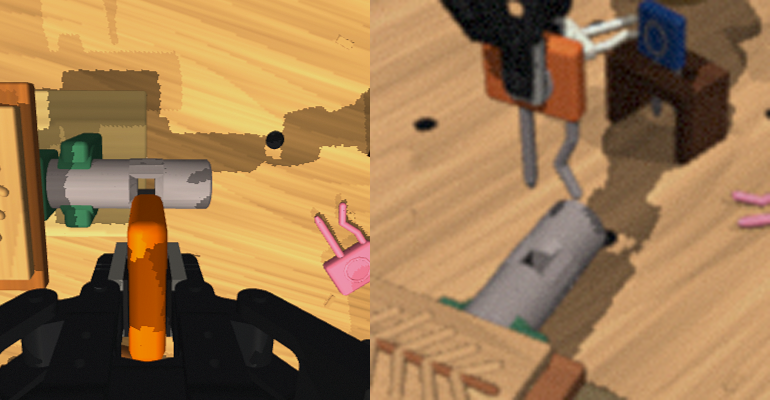

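The view shows the clip above the hole: hole at wrist (316,184), in line with the grip, and the legs across the axle. I'll check the remaining offset from the pixels.

Run:
```python
from h import *
p=r.capture("scene"); w=r.capture("wrist")
for px in [(288.6,266),(288.8,271.4)]: print("scene hole",onz(p,px,107).round(1))
print("scene tip",onz(p,(286,245),155).round(1))
print("wrist hole",onz(w,(316.5,184),107).round(1))
X=cloud(w)[150:212,222:385]; k=(X[...,2]>95)&(X[...,2]<114); s=X[k]
from scipy.optimize import least_squares
f=lambda o:np.hypot((s[:,:2]-[583,-60])@[np.cos(o[0]),np.sin(o[0])]-o[1],s[:,2]-o[2])-20
o=least_squares(f,[.29,0,90],loss="soft_l1"); print("axle across deg",np.degrees(o.x[0]),o.x[1:],len(s))
y=np.array([-np.sin(o.x[0]),np.cos(o.x[0])]); e=(s[:,:2]-[583,-60])@y; print("end along",np.percentile(e,[95,98,99.5]))
# deep pixels in hole seen above grip
D=cloud(w)[170:200,295:340]; v,u=np.nonzero(D[...,2]<85); print(len(u), u.min()+295,u.max()+295,v.min()+170,v.max()+170)
cv2.imwrite("pics/h2.png",np.hstack([cv2.resize(p["frame"][225:295,255:325],(400,400),interpolation=cv2.INTER_CUBIC),cv2.resize(w["frame"][150:210,290:350],(400,400),interpolation=cv2.INTER_CUBIC)])[:,:,::-1])
```

```text
scene hole [580.8 -53.7 107. ]
scene hole [590.3 -62.3 107. ]
scene tip [582.8 -57.8 155. ]
wrist hole [582.6 -61.8 107. ]
axle across deg 15.808361547437721 [ 0.93220824 90.22353493] 7456
end along [42.39063826 45.98296001 48.05611818]
207 309 325 177 189
```

View pics/h2.png

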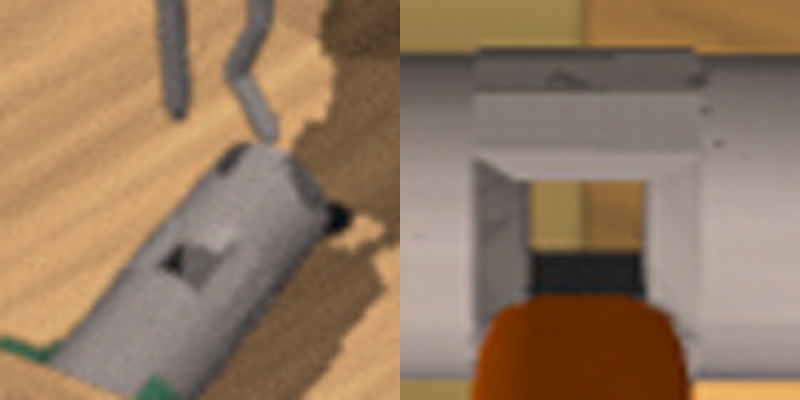

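The wrist view shows the hole (column 318) exactly in line with the grip's centre. The cylinder fit puts the axis within about 1 mm of the straight leg. I'll descend until the tip is just inside.

Call:
arm_command([
  [0,-0.0005,-0.015,0,-1],
  [0,-0.0005,-0.03,0,-1],
  [0,-0.0005,-0.04,0,-1],
  [0,-0.0005,-0.046,0,-1],
  [0,-0.0005,-0.05,0,-1],
  [0,-0.0005,-0.054,0,-1],
  [0,-0.0005,-0.058,0,-1],
  [0,-0.0005,-0.062,0,-1],
  [0,-0.0005,-0.066,0,-1],
  [0,-0.0005,-0.066,0,-1],
  [0,-0.0005,-0.066,0,-1],
])

```text
t: 9.07
ee_pos: [590.4, -59.1, 158.2]
eef_rot: [-0.0, -0.142, 0.99, 0.0]
ft_force: [0.3, 0.4, -0.7]
finger_gap: 0.154
finger_force: 59.5
```

The tip is 17 mm inside the hole with no contact force. I'll push on.

Call:
arm_command([
  [0,0,-0.004,0,-1],
  [0,0,-0.008,0,-1],
  [0,0,-0.012,0,-1],
  [0,0,-0.016,0,-1],
  [0,0,-0.02,0,-1],
  [0,0,-0.024,0,-1],
  [0,0,-0.028,0,-1],
  [0,0,-0.032,0,-1],
  [0,0,-0.035,0,-1],
  [0,0,-0.037,0,-1],
  [0,0,-0.037,0,-1],
  [0,0,-0.037,0,-1],
])

```text
t: 10.07
ee_pos: [589.2, -59.1, 120.1]
eef_rot: [-0.001, -0.142, 0.99, 0.0]
ft_force: [2.7, 0.3, -5.0]
finger_gap: 0.155
finger_force: 59.2
```

The kink has snapped past, and the spring now pulls the clip down. I'll seat it the last few millimetres.

Call:
arm_command([
  [0,0,-0.001,0,-1],
  [0,0,-0.002,0,-1],
  [0,0,-0.003,0,-1],
  [0,0,-0.003,0,-1],
  [0,0,-0.003,0,-1],
])

```text
t: 10.48
ee_pos: [590.0, -59.2, 118.9]
eef_rot: [-0.0, -0.142, 0.99, -0.0]
ft_force: [-1.7, 0.9, 4.3]
finger_gap: 0.157
finger_force: 60.3
```

Run:
```python
from h import *
pose()
```

```text
t 10.4833 [590.  -59.2 118.9] tool-y yaw 106.3 j [-0.21  0.3  -0.24  1.03 -0.   -0.49] F [-1.7  0.9  4.3] 0.15675370345305964
```

It is seated: the tool stops at 118.9 against an expected 119.2, with the force now upward. I'll release and retreat.

Call:
arm_command([
  [0,0,-0.001,0,-1],
  [0,0,-0.001,0,-1],
  [0,0,0,0,-0.3],
  [0,0,0,0,0],
  [0,0,0,0,0],
  [0,0,0,0,0],
  [0,0,0,0,0],
  [0,0,0.02,0,0],
  [0,0,0.05,0,0],
  [0,0,0.09,0,0],
  [0,0,0.13,0,0],
  [-0.04,-0.02,0.15,0,0],
  [-0.06,-0.02,0.15,0,0],
  [-0.06,-0.02,0.15,0,0],
  [-0.06,-0.02,0.15,0,0],
])

```text
t: 11.73
ee_pos: [529.9, -79.4, 268.9]
eef_rot: [0.001, -0.142, 0.99, -0.0]
ft_force: [0.7, 0.8, 0.6]
finger_gap: 0.499
finger_force: 0.0
```

Run:
```python
from h import *
pose()
p=r.capture("scene"); w=r.capture("wrist"); X=cloud(w); f=w["frame"].astype(int)
k=(f[...,0]>140)&(f[...,2]<60)&(np.hypot(X[...,0]-589,X[...,1]+59)<40)&(X[...,2]>125); print("orange top z",np.percentile(X[k][:,2],[50,90,98]).round(1),np.median(X[k],0).round(1))
cv2.imwrite("pics/end.png",np.hstack([cv2.resize(p["frame"][190:330,220:360],(400,400),interpolation=cv2.INTER_CUBIC),cv2.resize(w["frame"][50:350,170:470],(400,400))])[:,:,::-1])
```

```text
t 11.7333 [529.9 -79.4 268.9] tool-y yaw 106.3 j [-0.27  0.1  -0.16  1.31  0.   -0.55] F [0.7 0.8 0.6] 0.49903299728357886
orange top z [151.9 152.9 153.4] [588.8 -60.4 151.9]
```

View pics/end.png

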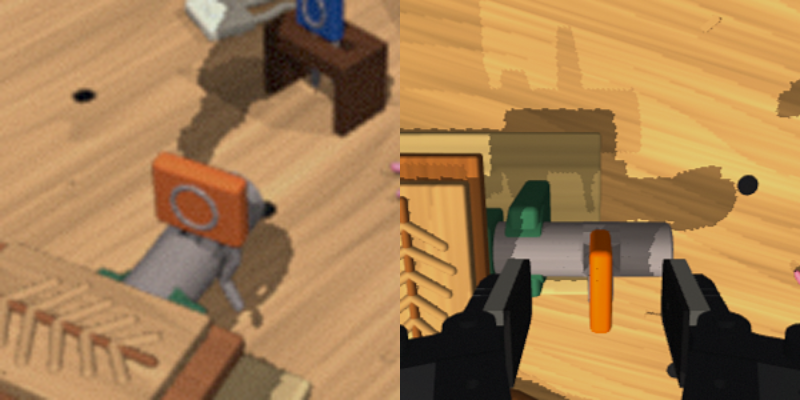

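The clip sits upright and across the axle, with the bent leg down its side. The grip's top is at 152 mm, exactly the expected 107 + 45, and the blue clip is untouched.

```bash
python3 -c "
from workcell import r
print(r.sign_off())"
```

```text
the job is handed in; nothing more can be done
None
```

The large orange-grip R-clip is fully home in the axle's cross-hole and released, with the bent leg down the axle's side and the small blue clip still in its block; I handed the job in at about 12 s.

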